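Set the dressing tray in order

TASK

Put the tall square bottle, the silver-capped flask, the ribbed tumbler of hair ties and the oblong wooden box back on the black tray, each upright in the brass-rimmed well of its own shape and size: bottle in the square well, flask in the small round one, tumbler in the large round one, box in the oblong one. Set each down gently without dropping it. Leave the squat square bottle and the smooth empty tumbler, which do not belong on the tray, standing where they are.

Things in the scene. Friction and masses are not known exactly. Their poses are not given: they have to be found in the camera images.
- tall_bottle: Tall square bottle of clear glass, 44 x 44 mm, straight sides up to 104 mm, then a short steel neck and a 26 mm square black cap; 129 mm tall in all; x and y along its sides. About 260 g. Loose, upright on the marble at the start. Origin: centre of its underside; z up.
- flask: Round glass flask, 38 mm in diameter with straight sides up to 58 mm, then a shoulder and a domed silver metal cap 26 mm wide; 90 mm tall in all. The only round bottle of its kind. About 150 g. Loose, upright on the marble at the start. Origin: centre of its underside; z up.
- ribbed_tumbler: Glass tumbler with vertical ribs, filled nearly to the rim with black and grey ring-shaped hair ties that belong to it and do not come out; 60 mm in diameter (62 over the ribs), 80 mm tall, straight sides. About 220 g. Loose, upright on the marble at the start. Origin: centre of its underside; z up.
- oblong_box: Oblong dark wooden trinket box with its lid fixed on, a brass line between them; 76 mm long (its x), 40 mm wide (its y), 40 mm tall. About 180 g. Loose, upright on the marble at the start. Origin: centre of its underside; z up.
- squat_bottle: Look-alike, to be left alone: squat square bottle of clear glass with the same 44 x 44 mm footprint and a black cap like the tall one's, but only 75 mm tall in all. Loose, upright on the marble at the start. Origin: centre of its underside; z up.
- smooth_tumbler: Look-alike, to be left alone: smooth, empty glass tumbler of the same size as the ribbed one, 60 mm in diameter, 80 mm tall, without ribs or contents. Loose, upright on the marble at the start. Origin: centre of its underside; z up.
- square_well: Square well with a brass rim, 60 x 60 mm inside (68 outside), for the tall square bottle; x and y along its sides. Fixed in the black tray, turned like it. Origin: centre of its underside, 6 mm above the marble; cork floor 3 mm and rim top 9 mm above the origin. z up. The tray is 244 mm square, its rim 14 mm high, and holds the four wells 2 by 2, 106 mm apart, in varying corners.
- oblong_well: Oblong well with a brass rim, 92 mm long inside (its x) and 56 mm wide (its y), for the oblong box. Fixed in the black tray, turned like it. Origin: centre of its underside, 6 mm above the marble; cork floor 3 mm and rim top 9 mm above the origin. z up.
- large_round_well: The larger round well with a brass rim, 78 mm in diameter inside (86 outside), for the ribbed tumbler; x and y as the tray's sides. Fixed in the black tray, turned like it. Origin: centre of its underside, 6 mm above the marble; cork floor 3 mm and rim top 9 mm above the origin. z up.
- small_round_well: The smaller round well with a brass rim, 56 mm in diameter inside (64 outside), for the flask; x and y as the tray's sides. Fixed in the black tray, turned like it. Origin: centre of its underside, 6 mm above the marble; cork floor 3 mm and rim top 9 mm above the origin. z up.
Mind the look-alikes: they are no part of the job. What is shaped like the oblong_box but purple is not meant.

How it is judged:
By the outcome, as a careful person would: the job done as asked, in the order asked, and still so for the second after the job is handed in, with the robot touching nothing.
It also fails if it takes over 109 s, if anything falls off the work surface, if the arm or the gripper's body presses on something with over 40 N, if the wrist force passes 120 N, or if a joint passes its speed limit or range.

ROBOT

A 6-joint arm with a two-finger parallel gripper is mounted at the origin on the work surface. World frame = base frame: x ahead of the robot, y to its left, z up, the work surface at z = 0. Lengths are in m, angles in degrees, forces in N, time in s.
With the tool pointing down it reaches from about 0.25 to 0.85 m from the base axis. Payload 12.5 kg.
Tool frame: the origin (TCP) lies between the finger pads; the fingertips stand 25 mm ahead of it and the grasp point (between the pads) lies 6 mm ahead of it (tip_extent is the distance from the TCP to the fingertips, in m); z points along the fingers, y is the line along which they close (so a half turn about z gives the same grasp; the last joint's range is limited). The gripper opens to 93 mm and grips with 3 to 60 N. Pads are 15 mm wide; open, the fingers measure 128 mm over their backs; the gripper's body (75 mm by 188 mm) begins 65 mm behind the grasp point.
Start: joints at [-73.545, 20.094, 94.641, -0, 65.266, -4.847], TCP at [0.2, -0.512, 0.244] pointing down, gripper open.
Joint ranges: [-157.81, 157.81], [-45, 120.19], [0.68, 151.7], [-89.99, 269.99], [4.06, 180], [-164.3, 164.3]. Speed limits (degrees/s): [127.2, 127.2, 159.86, 180, 180, 180].

INTERFACE

Orientations are given as a 3x3 rotation matrix whose columns are the frame's x, y, z axes.
In Python, from plant import read_state, get_image, finish_job, regions_of, tip_extent gives the robot as it stands. The module is installed in compiled form; this text tells all that it offers.
- The arm moves only by the tool send_rows, never from a script. Its argument "commands" is a list of rows, each an object with "translation": the shift along the tool's x, y, z in m, a list of three; "spin": the turn about the tool's z in rad. A call has 1 to 20 rows; each row is the pose to reach, as a shift and turn from the pose commanded when the call began, along the tool's axes at that moment; what a row does not reach only later rows make up. A row lasts 1/8 s, in which the tool goes at most 62.5 mm and 10.7 degrees, less where a joint would pass 70% of its speed; a pose out of reach is approached as far as the arm can. A call with a gripper value outside its range is refused whole. "grip" is the finger opening in m, from 0 to 0.093, set as the call begins (left out, the last holds). The fingers move at their own pace and stop on an object; "grip_force" is the grip in N (left out, the last holds). Time passes only in rows, so rows that repeat a pose let the fingers close. It gives the time, the measured TCP pose, the force, the opening and the grip force at its end, in the units of the state.
- read_state(): the state, without advancing time (a new reading comes with each control period).
- get_image(name): name is "side" or "top" or "wrist"; returns a dict with "img" (420x560x3 uint8, red, green, blue), "vfov" (degrees; the focal length in pixels is half the picture's height over the tangent of half this angle, whatever the lens; pixels are square), "cx", "cy" (the principal point, pixels), "R" (3x3) and "t" (3): a world point X has camera coordinates R X + t; the wrist camera has in their place "hand_eye" (4x4, takes a point from camera to tool coordinates, whose origin is the TCP and whose axes are the flange's). Camera axes: x right, y down, z forward; pixel columns grow to the right and rows downward; lengths in m; the calibration is good to about 2 mm. A picture is of the moment at which its call begins: read the wrist's pose just before it. There is no depth.
- finish_job(): hands the job in; it is judged then, once.
Trained networks look in the newest picture that a camera, given by its name, has taken for a name from the list of things; names that differ only in an ending like _2 or _b are one class to them, and where a whole thing is asked for, a point or a joint stands for the part that bears it (a point fixed in the world has none). Each returns a list of dicts, best first, with "confidence" (0 to 1); they miss things now and then, are a little off and sometimes report something else, mostly with a low value. They report only what shows in the picture. A call takes as long as a camera call. They do not tell look-alikes from the thing itself.
- regions_of(camera, query): "region" (420x560 bool, what is visible of it) and "centre" ([column, row] in pixels, amid what is visible of it).
The state is a dict: "t": time; "joint_pos": joint angles; "qvel": joint speeds; "joint_torque": joint torques, N m; "ee_pos": TCP position; "orientation": TCP orientation; "contact_force": force on the tool from outside, world axes, zero at the start; "wrist_torque": the same for the moment, N m; "opening": opening from 0.0 (shut) to 1.0 (fully open); "grasp_force": force on a finger pad.
Only numpy, scipy, OpenCV 4.12 (cv2) and the standard library are available. Lean on these libraries where they do the work, as an engineer would, in place of code of your own. Each camera call takes 0.05 s, during which the arm holds its last target. There are 200 camera calls.

## Working session

There is one attempt and no reset: what is moved stays moved. The work goes in short steps, Python scripts to look and compute and a tool call to move; the robot and the scene stay as the last step left them, time stands still between calls to the robot, and variables do not carry over. Pictures are saved under pics/ and viewed, at most 14 in all, crops included, and the job is handed in when it is done.

Besides the shell and the picture viewer there is one more tool, called after "Emit:" as name(argument=value, ...), one argument or row to a line, values as JSON. send_rows: Moves the arm, as the interface text tells. Its arguments: {"type":"object","properties":{"commands":{"type":"array","items":{"type":"object","properties":{"translation":{"type":"array","items":{"type":"number"}},"spin":{"type":"number"}}}},"grip":{"type":"number"},"grip_force":{"type":"number"}},"required":["commands"]}

```bash
mkdir -p pics; cat > h.py <<'E'
import numpy as np, cv2
from plant import *
def cam(im):
    f=210/np.tan(np.radians(im["vfov"])/2); return f,im["cx"],im["cy"],np.array(im["R"]),np.array(im["t"])
def ray2z(im,uv,z):
    f,cx,cy,R,t=cam(im); d=R.T@np.array([(uv[0]-cx)/f,(uv[1]-cy)/f,1]); c=-R.T@t
    return c+d*(z-c[2])/d[2]
def proj(im,X):
    f,cx,cy,R,t=cam(im); p=R@np.array(X)+t; return f*p[0]/p[2]+cx,f*p[1]/p[2]+cy
def save(im,n): cv2.imwrite("pics/"+n,im["img"][:,:,::-1])
E
python3 - <<'E'
from h import *
s=read_state();print(s["ee_pos"],s["orientation"],tip_extent,s["t"])
for c in("top","side"):
    im=get_image(c);save(im,c+"0.png");print(c,im["vfov"],im["cx"],im["cy"],-np.array(im["R"]).T@im["t"],np.round(im["R"],3).tolist())
    for q in "tall_bottle flask ribbed_tumbler oblong_box squat_bottle smooth_tumbler square_well oblong_well large_round_well small_round_well".split():
        for r in regions_of(c,q): 
            m=np.argwhere(r["region"]); print(q,round(r["confidence"],2),np.round(r["centre"],1),m.min(0)[::-1],m.max(0)[::-1],np.round(ray2z(im,r["centre"],0.01)[:2],3))
E
```

```text
[ 0.19974179 -0.51210618  0.24311793] [[ 9.31680011e-01  3.63279856e-01 -3.20557212e-04]
 [ 3.63279981e-01 -9.31679351e-01  1.11475416e-03]
 [ 1.06311196e-04 -1.15504619e-03 -9.99999327e-01]] 0.025 0.0
top 44.89419997911433 288.72201034834063 216.28598486584337 [ 0.38547548 -0.00772017  1.29077873] [[0.002, -1.0, 0.0], [-0.997, -0.002, -0.075], [0.075, 0.0, -0.997]]
tall_bottle 0.86 [172.3 168. ] [156 156] [185 182] [0.604 0.289]
flask 0.6 [441.8 211.4] [431 203] [452 218] [ 0.495 -0.395]
ribbed_tumbler 0.81 [174.1 239.6] [157 228] [188 253] [0.422 0.281]
oblong_box 0.89 [385.1 289.4] [368 280] [401 299] [ 0.299 -0.249]
oblong_box 0.78 [392.5 238.3] [377 223] [410 255] [ 0.427 -0.269]
oblong_box 0.6 [342.2 263.6] [325 252] [356 282] [ 0.363 -0.142]
squat_bottle 0.87 [395.3 166.4] [387 153] [410 176] [ 0.61  -0.279]
squat_bottle 0.53 [115.2 211.9] [101 196] [133 221] [0.492 0.431]
smooth_tumbler 0.76 [116.  211.2] [101 196] [133 221] [0.494 0.429]
square_well 0.84 [268.  155.2] [251 140] [277 166] [0.638 0.046]
oblong_well 0.88 [307.6 152.6] [293 134] [318 172] [ 0.645 -0.055]
large_r
[... 741 characters left out ...]
 [261 187] [0.433 0.328]
oblong_box 0.9 [277.3 285.4] [260 269] [293 303] [ 0.429 -0.259]
oblong_box 0.8 [241.9 253.9] [228 240] [258 268] [ 0.355 -0.122]
oblong_box 0.73 [224.1 285.5] [214 267] [233 300] [ 0.303 -0.242]
squat_bottle 0.64 [353.7 280.9] [346 261] [364 293] [ 0.616 -0.268]
smooth_tumbler 0.66 [304.7 231. ] [295 226] [316 240] [ 0.538 -0.04 ]
smooth_tumbler 0.58 [270.  153.5] [261 139] [279 166] [0.505 0.473]
square_well 0.57 [332.8 210. ] [321 203] [346 218] [0.642 0.059]
oblong_well 0.69 [345.9 232.9] [324 223] [361 238] [ 0.65  -0.064]
large_round_well 0.59 [300.6 215.5] [285 205] [313 221] [0.541 0.041]
small_round_well 0.58 [303.9 231.1] [294 226] [316 240] [ 0.535 -0.04 ]
```

View pics/top0.png

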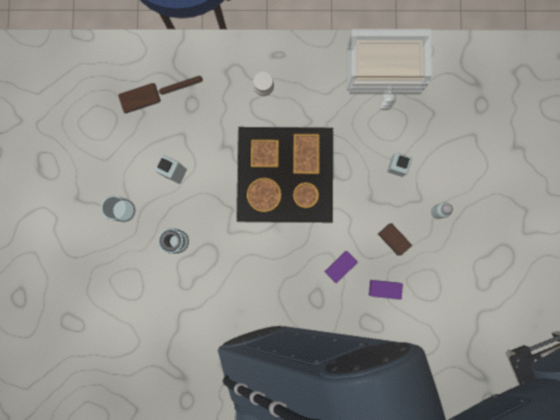

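View pics/side0.png

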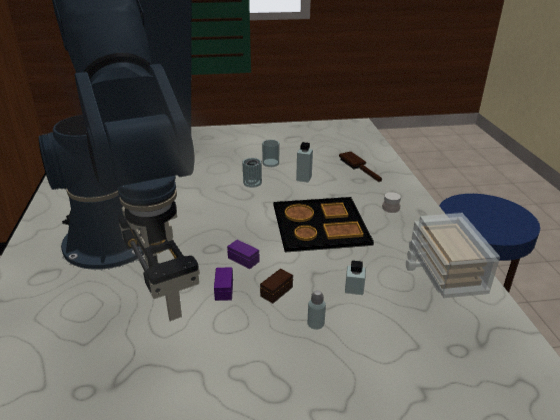

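Candidates, as top pixels:
- **Tall bottle:** (170,168) is tall. (401,163) is the squat one.
- **Ribbed tumbler:** (174,240) looks ribbed and filled. (118,209) looks smooth.
- **Flask:** (443,210) is the only one. The white jar at (263,83) is not it.
- **Box:** (395,239) is dark wood. (341,266) and (386,289) are purple, and the brush at (140,97) is not a box.

I'll check these choices in a close crop.

```bash
python3 - <<'E'
from h import *
t=get_image("top");s=get_image("side")
T,S=t["img"],s["img"]
def c(I,u,v,r=24): return cv2.resize(I[v-r:v+r,u-r:u+r],(200,200),interpolation=cv2.INTER_CUBIC)
a=np.hstack([c(T,170,168),c(T,174,240),c(T,395,239),c(T,443,210)])
b=np.hstack([c(S,304,163),c(S,254,173),c(S,277,285),c(S,317,310)])
d=np.hstack([c(T,401,163),c(T,118,209),c(S,353,280),c(S,270,153)])
cv2.imwrite("pics/crop.png",np.vstack([a,b,d])[:,:,::-1])
# tray from dark mask
g=(T.max(2)<60).astype(np.uint8); g[:120]=0;g[232:]=0;g[:,:225]=0;g[:,345:]=0
cn=max(cv2.findContours(g,0,2)[0],key=cv2.contourArea)
print("tray",cv2.minAreaRect(cn)); bx=cv2.boxPoints(cv2.minAreaRect(cn))
P=np.array([ray2z(t,p,.014)[:2] for p in bx]);print(P.round(4),P.mean(0),np.linalg.norm(P-np.roll(P,1,0),axis=1))
for q in "square_well oblong_well large_round_well small_round_well oblong_box".split():
    r=regions_of("top",q)
    if q=="oblong_box": r=[x for x in r if abs(x["centre"][0]-393)<6 and abs(x["centre"][1]-238)<6]
    cn=max(cv2.findContours(r[0]["region"].astype(np.uint8),0,2)[0],key=cv2.contourArea)
    R=cv2.minAreaRect(cn);B=cv2.boxPoints(R);z=.04 if "box" in q else .015
    P=np.array([ray2z(t,p,z)[:2] for p in B]);e=P-np.roll(P,1,0)
    print(q,P.mean(0).round(4),np.linalg.norm(e,axis=1).round(3),np.degrees(np.arctan2(e[:,1],e[:,0])).round(1))
E
```

```text
tray ((284.5, 174.5), (93.0, 93.0), 90.0)
[[ 0.7071  0.1224]
 [ 0.7077 -0.115 ]
 [ 0.4698 -0.114 ]
 [ 0.4693  0.12  ]] [0.58848684 0.00334384] [0.23786597 0.23735663 0.23786725 0.23409355]
square_well [0.6439 0.0569] [0.069 0.069 0.069 0.068] [   0.5  -89.9 -179.8   90.1]
oblong_well [ 0.6416 -0.0499] [0.1   0.064 0.1   0.063] [ 1.000e-01 -8.990e+01  1.799e+02  9.010e+01]
large_round_well [0.5365 0.0575] [0.084 0.081 0.084 0.081] [   0.5  -89.9 -179.8   90.1]
small_round_well [ 0.5354 -0.0486] [0.061 0.061 0.061 0.06 ] [ 1.000e-01 -8.990e+01  1.799e+02  9.010e+01]
oblong_box [ 0.4229 -0.2666] [0.078 0.047 0.078 0.047] [  44.8  -45.2 -135.4  134.6]
```

View pics/crop.png

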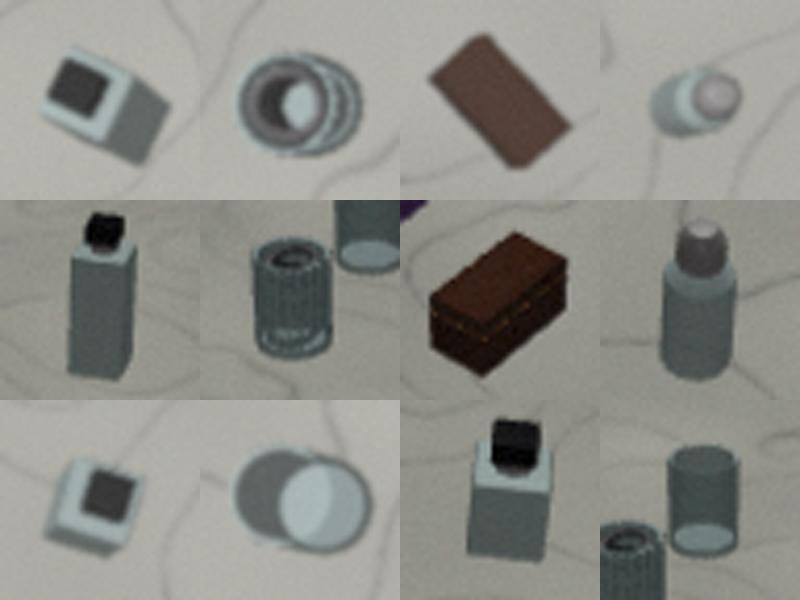

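The crop confirms the choices. In it, the bottle at (170,168) is tall, the tumbler at (174,240) is ribbed with ties, the box at (395,239) is dark wood with a brass line, and the flask is at (443,210). I'll start with the box, and the tallest item goes last so the gripper body stays clear.

```bash
cat >> h.py <<'E'
def go(x,y,z,yang):
    """shift in tool axes and spin to put TCP at x,y,z with tool y at world angle yang (deg, mod 180)"""
    s=read_state();R=np.array(s["orientation"]);d=R.T@(np.array([x,y,z])-s["ee_pos"])
    cur=np.degrees(np.arctan2(R[1,1],R[0,1]));dw=(yang-cur+90)%180-90
    print("move",d.round(4).tolist(),"spin",round(-np.radians(dw),4),"dist",round(np.linalg.norm(d),3),"j6",round(s["joint_pos"][5],1),"j1",round(s["joint_pos"][0],1),"t",s["t"])
def wr():
    s=read_state();im=get_image("wrist");H=np.array(im["hand_eye"]);T=np.eye(4);T[:3,:3]=s["orientation"];T[:3,3]=s["ee_pos"]
    W=np.linalg.inv(T@H);im["R"]=W[:3,:3];im["t"]=W[:3,3];return im
E
python3 -c "
from h import *
im=wr();print(np.array(im['hand_eye']).round(3).tolist(),im['vfov'])
go(.423,-.266,.20,-45)"
```

```text
[[0.0, -0.967, -0.254, 0.069], [1.0, 0.0, -0.0, -0.001], [0.0, -0.254, 0.967, -0.142], [0.0, 0.0, 0.0, 1.0]] 68.10799857057907
move [0.2974, -0.1485, 0.0436] spin -0.4136 dist 0.335 j6 -4.8 j1 -73.5 t 1.5
```

Emit:
send_rows(
  commands=[
    {"translation": [0.05, -0.025, 0.007], "spin": -0.07},
    {"translation": [0.1, -0.05, 0.015], "spin": -0.14},
    {"translation": [0.15, -0.075, 0.022], "spin": -0.21},
    {"translation": [0.2, -0.1, 0.03], "spin": -0.28},
    {"translation": [0.25, -0.125, 0.037], "spin": -0.35},
    {"translation": [0.28, -0.14, 0.042], "spin": -0.4},
    {"translation": [0.2974, -0.1485, 0.0436], "spin": -0.4136},
    {"translation": [0.2974, -0.1485, 0.0436], "spin": -0.4136},
    {"translation": [0.2974, -0.1485, 0.0436], "spin": -0.4136},
  ],
  grip=0.07,
)

```text
t: 2.62
ee_pos: [0.4226, -0.2665, 0.2001]
orientation: [[0.707, 0.707, -0.0], [0.707, -0.707, -0.0], [-0.0, 0.0, -1.0]]
contact_force: [0.1, 0.4, -0.2]
opening: 0.755
grasp_force: 0.0
```

```bash
python3 - <<'E'
from h import *
im=wr();save(im,"w1.png")
for r in regions_of("wrist","oblong_box"):
    cn=max(cv2.findContours(r["region"].astype(np.uint8),0,2)[0],key=cv2.contourArea)
    B=cv2.boxPoints(cv2.minAreaRect(cn));P=np.array([ray2z(im,p,.04)[:2] for p in B]);e=P-np.roll(P,1,0)
    print(round(r["confidence"],2),r["centre"],B.round().tolist(),P.mean(0).round(4),np.linalg.norm(e,axis=1).round(3),np.degrees(np.arctan2(e[:,1],e[:,0])).round(1))
go(.423,-.266,.20,-45)
E
```

```text
0.97 [137.2, 154.3] [[91.0, 133.0], [184.0, 133.0], [184.0, 176.0], [91.0, 176.0]] [ 0.3573 -0.1377] [0.041 0.088 0.041 0.091] [  36.2  -45.  -139.4  135. ]
0.88 [281.3, 196.3] [[261.0, 238.0], [263.0, 160.0], [305.0, 161.0], [302.0, 239.0]] [ 0.4238 -0.2684] [0.043 0.08  0.04  0.08 ] [ 133.1   42.5  -46.8 -135.6]
0.69 [176.0, 247.0] [[144.0, 251.0], [183.0, 219.0], [200.0, 240.0], [161.0, 271.0]] [ 0.3093 -0.2206] [0.028 0.055 0.027 0.056] [ 78.4  -6.2 -99.6 174.6]
move [0.0008, -0.0001, 0.0001] spin -0.0012 dist 0.001 j6 7.5 j1 -37.6 t 2.725
```

View pics/w1.png

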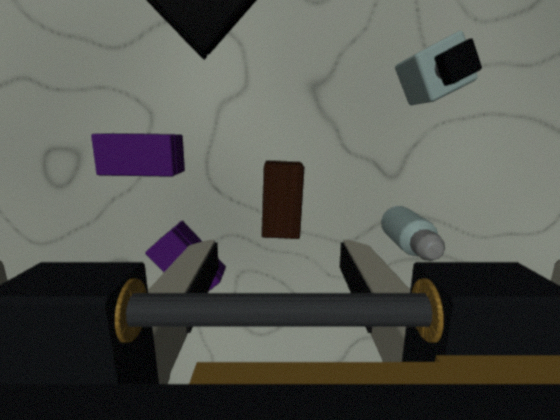

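The box's top face spans cols 263–303 and rows 160–238, between the fingers and nearly aligned with them. I'll descend, grip and lift.

Emit:
send_rows(
  commands=[
    {"translation": [0, 0.001, 0.04], "spin": 0.026},
    {"translation": [0, 0.001, 0.08], "spin": 0.026},
    {"translation": [0, 0.001, 0.12], "spin": 0.026},
    {"translation": [0, 0.001, 0.145], "spin": 0.026},
    {"translation": [0, 0.001, 0.158], "spin": 0.026},
    {"translation": [0, 0.001, 0.163], "spin": 0.026},
    {"translation": [0, 0.001, 0.163], "spin": 0.026},
  ],
)

```text
t: 3.6
ee_pos: [0.4239, -0.267, 0.0375]
orientation: [[0.725, 0.688, 0.001], [0.688, -0.725, -0.0], [0.0, 0.001, -1.0]]
contact_force: [-0.5, -0.2, 0.2]
opening: 0.754
grasp_force: 0.0
```

Emit:
send_rows(
  commands=[
    {"translation": [0, 0, 0]},
    {"translation": [0, 0, 0]},
    {"translation": [0, 0, 0]},
    {"translation": [0, 0, 0]},
    {"translation": [0, 0, 0]},
    {"translation": [0, 0, 0]},
  ],
  grip=0.025,
  grip_force=20,
)

```text
invalid input at $.commands[0]: expected keys translation, spin
```

Emit:
send_rows(
  commands=[
    {"translation": [0, 0, -0.01]},
    {"translation": [0, 0, -0.03]},
    {"translation": [0, 0, -0.05]},
    {"translation": [0, 0, -0.07]},
    {"translation": [0, 0, -0.09]},
    {"translation": [0, 0, -0.09]},
  ],
)

```text
invalid input at $.commands[0]: expected keys translation, spin
```

```bash
python3 -c "
from h import *
im=wr()
for r in regions_of('wrist','oblong_box')[:3]: print(r['confidence'],r['centre'])
go(.642,-.049,.12,-90)"
```

```text
0.91 [45.3, 186.6]
0.64 [282.0, 247.8]
move [0.3082, -0.008, -0.0821] spin 0.7594 dist 0.319 j6 9.0 j1 -37.5 t 3.7
```

Emit:
send_rows(
  commands=[
    {"translation": [0, 0, 0], "spin": 0},
    {"translation": [0, 0, 0], "spin": 0},
    {"translation": [0, 0, 0], "spin": 0},
    {"translation": [0, 0, 0], "spin": 0},
    {"translation": [0, 0, 0], "spin": 0},
    {"translation": [0, 0, 0], "spin": 0},
  ],
  grip=0.025,
  grip_force=20,
)

```text
t: 4.45
ee_pos: [0.4238, -0.2668, 0.0372]
orientation: [[0.725, 0.688, 0.0], [0.688, -0.725, -0.0], [0.0, 0.0, -1.0]]
contact_force: [0.9, -1.5, 2.4]
opening: 0.425
grasp_force: 20.0
```

Emit:
send_rows(
  commands=[
    {"translation": [0, 0, -0.01], "spin": 0},
    {"translation": [0, 0, -0.03], "spin": 0},
    {"translation": [0, 0, -0.05], "spin": 0},
    {"translation": [0, 0, -0.07], "spin": 0},
    {"translation": [0, 0, -0.09], "spin": 0},
    {"translation": [0, 0, -0.09], "spin": 0},
  ],
)

```text
t: 5.2
ee_pos: [0.424, -0.267, 0.1283]
orientation: [[0.725, 0.688, 0.002], [0.688, -0.725, -0.001], [0.0, 0.002, -1.0]]
contact_force: [0.4, -0.3, -2.4]
opening: 0.426
grasp_force: 20.0
```

```bash
python3 -c "
from h import *
im=wr()
for r in regions_of('wrist','oblong_box')[:3]:
    m=np.argwhere(r['region']);print(r['confidence'],r['centre'],m.min(0)[::-1],m.max(0)[::-1])
go(.642,-.049,.12,-90)"
```

```text
0.83 [93.0, 165.8] [ 30 140] [156 196]
0.56 [279.4, 248.9] [236 191] [321 346]
0.51 [158.7, 255.6] [143 248] [171 261]
move [0.3083, -0.0072, 0.0066] spin 0.7594 dist 0.308 j6 9.0 j1 -37.5 t 5.3
```

Emit:
send_rows(
  commands=[
    {"translation": [0.05, -0.001, 0], "spin": 0.1},
    {"translation": [0.1, -0.002, 0], "spin": 0.22},
    {"translation": [0.15, -0.003, 0], "spin": 0.36},
    {"translation": [0.2, -0.004, 0], "spin": 0.5},
    {"translation": [0.25, -0.006, 0], "spin": 0.62},
    {"translation": [0.29, -0.007, 0.003], "spin": 0.72},
    {"translation": [0.308, -0.007, 0.007], "spin": 0.759},
    {"translation": [0.308, -0.007, 0.007], "spin": 0.759},
    {"translation": [0.308, -0.007, 0.007], "spin": 0.759},
  ],
)

```text
t: 6.42
ee_pos: [0.6414, -0.0501, 0.1194]
orientation: [[1.0, 0.001, -0.002], [0.001, -1.0, 0.0], [-0.002, -0.0, -1.0]]
contact_force: [-0.5, -0.5, -1.7]
opening: 0.428
grasp_force: 20.0
```

```bash
python3 - <<'E'
from h import *
im=wr();save(im,"w2.png");s=read_state();z=s["ee_pos"][2]
for q in("oblong_box","oblong_well","small_round_well","square_well"):
  for r in regions_of("wrist",q)[:2]:
    cn=max(cv2.findContours(r["region"].astype(np.uint8),0,2)[0],key=cv2.contourArea)
    x,y,w,h=cv2.boundingRect(cn);B=[[x,y],[x+w,y],[x+w,y+h],[x,y+h]];zz=z+.003 if "box" in q else .015
    P=np.array([ray2z(im,p,zz)[:2] for p in B])
    print(q,round(r["confidence"],2),B[0],B[2],P.round(4).tolist(),P.mean(0).round(4))
go(.642,-.049,.12,-90);print(s["ee_pos"])
E
```

```text
oblong_box 0.92 [236, 191] [322, 293] [[0.6824, -0.0299], [0.6825, -0.0689], [0.6311, -0.0708], [0.631, -0.0282]] [ 0.6568 -0.0494]
small_round_well 0.7 [252, 346] [303, 358] [[0.5146, -0.0247], [0.5147, -0.0719], [0.5015, -0.0722], [0.5015, -0.0244]] [ 0.5081 -0.0483]
square_well 0.71 [102, 172] [197, 254] [[0.676, 0.0909], [0.6761, 0.0156], [0.6062, 0.0202], [0.606, 0.101]] [0.6411 0.0569]
move [0.0, -0.0011, 0.0002] spin -0.0001 dist 0.001 j6 81.4 j1 -8.6 t 6.675
[ 0.64150722 -0.05032371  0.11968891]
```

View pics/w2.png

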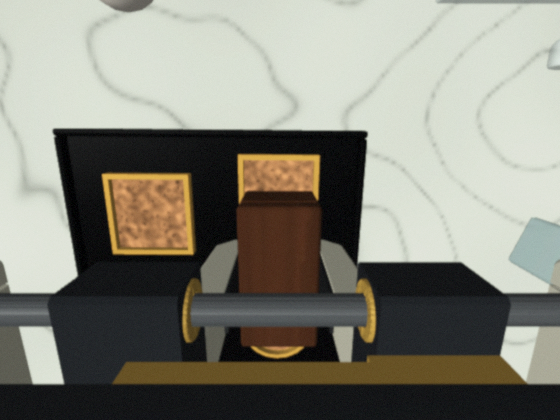

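The box is held straight over the oblong well: rim cols 238–320, box cols 238–322. I'll lower it gently.

Emit:
send_rows(
  commands=[
    {"translation": [0.001, -0.001, 0.02], "spin": 0},
    {"translation": [0.002, -0.001, 0.04], "spin": 0},
    {"translation": [0.002, -0.001, 0.055], "spin": 0},
    {"translation": [0.002, -0.001, 0.065], "spin": 0},
    {"translation": [0.002, -0.001, 0.07], "spin": 0},
    {"translation": [0.002, -0.001, 0.072], "spin": 0},
    {"translation": [0.002, -0.001, 0.073], "spin": 0},
    {"translation": [0.002, -0.001, 0.0735], "spin": 0},
    {"translation": [0.002, -0.001, 0.0735], "spin": 0},
  ],
)

```text
t: 7.8
ee_pos: [0.6443, -0.0486, 0.0468]
orientation: [[1.0, 0.0, 0.0], [0.0, -1.0, -0.0], [0.0, 0.0, -1.0]]
contact_force: [0.0, 0.4, -1.8]
opening: 0.427
grasp_force: 20.0
```

Emit:
send_rows(
  commands=[
    {"translation": [0, 0, 0.0005], "spin": 0},
    {"translation": [0, 0, 0.001], "spin": 0},
    {"translation": [0, 0, 0.001], "spin": 0},
  ],
)

```text
t: 8.18
ee_pos: [0.6444, -0.0486, 0.0462]
orientation: [[1.0, 0.0, 0.0], [0.0, -1.0, -0.0], [0.0, 0.0, -1.0]]
contact_force: [-3.9, 0.9, 5.3]
opening: 0.429
grasp_force: 20.0
```

Emit:
send_rows(
  commands=[
    {"translation": [0, 0, 0], "spin": 0},
    {"translation": [0, 0, 0], "spin": 0},
    {"translation": [0, 0, 0], "spin": 0},
    {"translation": [0, 0, -0.01], "spin": 0},
    {"translation": [0, 0, -0.04], "spin": 0},
    {"translation": [0, 0, -0.08], "spin": 0},
    {"translation": [0, 0, -0.12], "spin": 0},
    {"translation": [0, 0, -0.15], "spin": 0},
  ],
  grip=0.06,
)

```text
t: 9.18
ee_pos: [0.6445, -0.0486, 0.1982]
orientation: [[1.0, 0.0, 0.002], [0.0, -1.0, -0.0], [0.002, 0.0, -1.0]]
contact_force: [-0.4, -0.8, -1.4]
opening: 0.643
grasp_force: 0.0
```

```bash
python3 - <<'E'
from h import *
im=get_image("top");save(im,"top1.png")
for r in regions_of("top","oblong_box")[:4]:
    P=cv2.minAreaRect(max(cv2.findContours(r["region"].astype(np.uint8),0,2)[0],key=cv2.contourArea))
    print(round(r["confidence"],2),P,ray2z(im,P[0],.049)[:2])
f=regions_of("top","flask")
for r in f: print(r["confidence"],r["centre"])
# cap: predicted vs pixel (446,209) top z=.09
print(ray2z(im,(446,208.5),.085), [proj(im,(.487,-.375,z)) for z in (0,.085)])
go(.487,-.375,.2,-90)
E
```

```text
0.96 ((385.0148620605469, 289.35150146484375), (33.33374786376953, 16.81612777709961), 5.710593223571777) [ 0.30178974 -0.2413855 ]
0.88 ((341.0, 266.4999694824219), (17.098527908325195, 29.455062866210938), 43.15238952636719) [ 0.35668152 -0.13500758]
0.6 [442.8, 209.9]
0.26 [171.2, 169.5]
[ 0.49558502 -0.38213855  0.085     ] [(np.float64(432.9689978641377), np.float64(214.86274922292716)), (np.float64(443.07650386193677), np.float64(212.085544530146))]
move [-0.1579, 0.3263, -0.0031] spin 0.0004 dist 0.363 j6 81.5 j1 -8.4 t 9.325
```

Emit:
send_rows(
  commands=[
    {"translation": [-0.02, 0.045, 0], "spin": 0},
    {"translation": [-0.042, 0.095, 0], "spin": 0},
    {"translation": [-0.065, 0.145, 0], "spin": 0},
    {"translation": [-0.088, 0.195, 0], "spin": 0},
    {"translation": [-0.11, 0.245, 0], "spin": 0},
    {"translation": [-0.13, 0.29, 0], "spin": 0},
    {"translation": [-0.144, 0.322, 0], "spin": 0},
    {"translation": [-0.149, 0.333, 0], "spin": 0},
    {"translation": [-0.149, 0.333, 0], "spin": 0},
  ],
)

```text
t: 10.45
ee_pos: [0.4951, -0.3814, 0.1947]
orientation: [[1.0, -0.0, -0.001], [-0.0, -1.0, 0.001], [-0.001, -0.001, -1.0]]
contact_force: [0.4, 0.4, 0.1]
opening: 0.648
grasp_force: 0.0
```

```bash
python3 - <<'E'
from h import *
im=wr();w=im;s=read_state()
for r in regions_of("wrist","flask")[:3]:
    m=np.argwhere(r["region"]);print(round(r["confidence"],2),r["centre"],m.min(0)[::-1],m.max(0)[::-1],[ray2z(im,r["centre"],z)[:2].round(4).tolist() for z in(.03,.05)])
t=get_image("top")
for r in regions_of("top","oblong_box")[:4]:
    P=cv2.minAreaRect(max(cv2.findContours(r["region"].astype(np.uint8),0,2)[0],key=cv2.contourArea))
    print(round(r["confidence"],2),P,ray2z(t,P[0],.049)[:2])
cv2.imwrite("pics/w3.png",np.hstack([w["img"][60:360,100:460],cv2.resize(t["img"][110:240,220:390],(392,300))])[:,:,::-1])
print(s["ee_pos"],proj(im,(.4955,-.382,.0)),proj(im,(.4955,-.382,.09)),proj(im,(.4955,-.382,.058)))
E
```

```text
0.69 [286.2, 204.1] [263 177] [302 227] [[0.4889, -0.388], [0.4938, -0.3875]]
0.85 ((381.2606506347656, 288.92193603515625), (27.87835693359375, 17.429603576660156), 7.765166282653809) [ 0.30280224 -0.23229815]
0.82 ((342.5000305175781, 264.5000305175781), (18.384775161743164, 25.455841064453125), 45.0) [ 0.36153246 -0.13868286]
0.8 ((305.5, 152.5), (31.0, 15.0), 90.0) [ 0.63714189 -0.04873954]
[ 0.49552308 -0.38075733  0.19485872] (np.float64(280.19084325717125), np.float64(191.85002776661935)) (np.float64(280.5754117387982), np.float64(213.70187104877897)) (np.float64(280.41190784715997), np.float64(204.41129840229647))
```

View pics/w3.png

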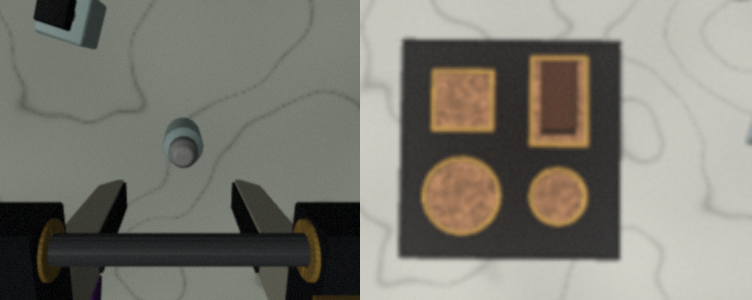

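The box is seated in the oblong well (right half of the picture). In the wrist view the flask stands between the fingers, with its cap at about (283,212), about 1 mm off. I'll grasp it.

Emit:
send_rows(
  commands=[
    {"translation": [0.001, 0.002, 0.03], "spin": 0},
    {"translation": [0.001, 0.002, 0.065], "spin": 0},
    {"translation": [0.001, 0.002, 0.1], "spin": 0},
    {"translation": [0.001, 0.002, 0.13], "spin": 0},
    {"translation": [0.001, 0.002, 0.145], "spin": 0},
    {"translation": [0.001, 0.002, 0.15], "spin": 0},
    {"translation": [0.001, 0.002, 0.15], "spin": 0},
  ],
)

```text
t: 11.52
ee_pos: [0.4968, -0.3837, 0.0462]
orientation: [[1.0, 0.001, 0.001], [0.001, -1.0, -0.001], [0.001, 0.001, -1.0]]
contact_force: [0.4, -0.7, 0.6]
opening: 0.649
grasp_force: 0.0
```

Emit:
send_rows(
  commands=[
    {"translation": [0, 0, 0], "spin": 0},
    {"translation": [0, 0, 0], "spin": 0},
    {"translation": [0, 0, 0], "spin": 0},
    {"translation": [0, 0, 0], "spin": 0},
    {"translation": [0, 0, 0], "spin": 0},
  ],
  grip=0.025,
  grip_force=20,
)

```text
t: 12.15
ee_pos: [0.4966, -0.3839, 0.0461]
orientation: [[1.0, 0.0, 0.001], [0.0, -1.0, -0.001], [0.001, 0.001, -1.0]]
contact_force: [0.1, -0.6, 6.0]
opening: 0.406
grasp_force: 20.0
```

Emit:
send_rows(
  commands=[
    {"translation": [0, 0, -0.01], "spin": 0},
    {"translation": [0, 0, -0.03], "spin": 0},
    {"translation": [0, 0, -0.06], "spin": 0},
    {"translation": [0, 0, -0.1], "spin": 0},
    {"translation": [0, 0, -0.12], "spin": 0},
    {"translation": [0, 0, -0.12], "spin": 0},
  ],
)

```text
t: 12.9
ee_pos: [0.4969, -0.3841, 0.168]
orientation: [[1.0, 0.0, 0.003], [0.0, -1.0, -0.002], [0.003, 0.002, -1.0]]
contact_force: [-0.5, -0.0, -1.7]
opening: 0.403
grasp_force: 20.0
```

```bash
python3 -c "
from h import *
go(.536,-.049,.16,-90)"
```

```text
move [0.0392, -0.3351, 0.0073] spin 0.0004 dist 0.337 j6 48.0 j1 -41.9 t 12.9
```

Emit:
send_rows(
  commands=[
    {"translation": [0.005, -0.045, 0], "spin": 0},
    {"translation": [0.011, -0.095, 0], "spin": 0},
    {"translation": [0.017, -0.145, 0], "spin": 0},
    {"translation": [0.023, -0.195, 0], "spin": 0},
    {"translation": [0.029, -0.245, 0], "spin": 0},
    {"translation": [0.034, -0.29, 0.003], "spin": 0},
    {"translation": [0.038, -0.325, 0.006], "spin": 0},
    {"translation": [0.039, -0.335, 0.007], "spin": 0},
    {"translation": [0.039, -0.335, 0.007], "spin": 0},
    {"translation": [0.039, -0.335, 0.007], "spin": 0},
  ],
)

```text
t: 14.15
ee_pos: [0.5351, -0.0497, 0.1585]
orientation: [[1.0, -0.001, -0.0], [-0.001, -1.0, -0.0], [-0.0, 0.0, -1.0]]
contact_force: [0.1, -0.1, -2.6]
opening: 0.403
grasp_force: 20.0
```

```bash
python3 -c "
from h import *
im=wr();save(im,'w4.png')
for q in ('small_round_well','large_round_well','square_well','flask'):
  for r in regions_of('wrist',q)[:2]:
    m=np.argwhere(r['region']);a,b=m.min(0)[::-1],m.max(0)[::-1];print(q,round(r['confidence'],2),a,b,ray2z(im,(a+b)/2,.015)[:2])
go(.536,-.049,.055,-90)"
```

```text
small_round_well 0.96 [244 170] [311 226] [ 0.54020544 -0.0477249 ]
large_round_well 0.91 [120 158] [212 246] [0.53638675 0.05737739]
square_well 0.69 [110  40] [198 124] [0.64192484 0.05786402]
flask 0.93 [239 217] [317 351] [ 0.45105559 -0.04810982]
move [0.0008, -0.0002, 0.1036] spin -0.0005 dist 0.104 j6 79.8 j1 -10.2 t 14.4
```

View pics/w4.png

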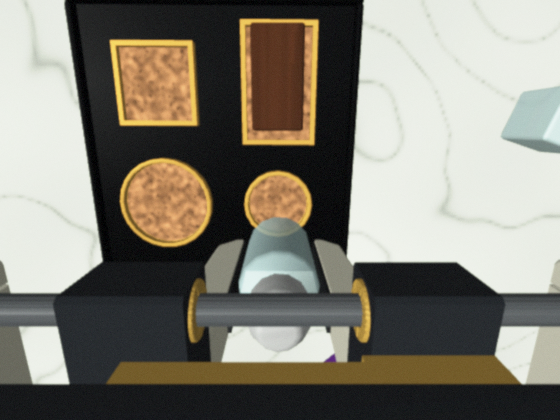

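The box lies inside its well. The flask is lined up over the small round well at (278,200), and the large round well at (166,202) is confirmed at (0.536, 0.057).

Emit:
send_rows(
  commands=[
    {"translation": [0.001, 0, 0.03], "spin": 0},
    {"translation": [0.001, 0, 0.06], "spin": 0},
    {"translation": [0.001, 0, 0.085], "spin": 0},
    {"translation": [0.001, 0, 0.096], "spin": 0},
    {"translation": [0.001, 0, 0.1], "spin": 0},
    {"translation": [0.001, 0, 0.102], "spin": 0},
    {"translation": [0.001, 0, 0.1025], "spin": 0},
    {"translation": [0.001, 0, 0.1025], "spin": 0},
  ],
)

```text
t: 15.4
ee_pos: [0.5364, -0.0487, 0.0565]
orientation: [[1.0, 0.0, 0.001], [0.0, -1.0, -0.0], [0.001, 0.0, -1.0]]
contact_force: [0.3, -0.6, -1.4]
opening: 0.405
grasp_force: 20.0
```

Emit:
send_rows(
  commands=[
    {"translation": [0, 0, 0.0005], "spin": 0},
    {"translation": [0, 0, 0.001], "spin": 0},
    {"translation": [0, 0, 0.001], "spin": 0},
  ],
)

```text
t: 15.78
ee_pos: [0.5362, -0.0486, 0.0551]
orientation: [[1.0, 0.0, 0.0], [0.0, -1.0, -0.0], [0.0, 0.0, -1.0]]
contact_force: [0.0, 0.9, -1.2]
opening: 0.404
grasp_force: 20.0
```

Emit:
send_rows(
  commands=[
    {"translation": [0, 0, 0.0004], "spin": 0},
    {"translation": [0, 0, 0.0008], "spin": 0},
    {"translation": [0, 0, 0.0008], "spin": 0},
  ],
)

```text
t: 16.15
ee_pos: [0.5363, -0.0486, 0.055]
orientation: [[1.0, 0.0, 0.0], [0.0, -1.0, -0.0], [0.0, 0.0, -1.0]]
contact_force: [-4.8, 1.1, 10.1]
opening: 0.402
grasp_force: 20.0
```

Emit:
send_rows(
  commands=[
    {"translation": [0, 0, 0], "spin": 0},
    {"translation": [0, 0, 0], "spin": 0},
    {"translation": [0, 0, 0], "spin": 0},
    {"translation": [0, 0, -0.01], "spin": 0},
    {"translation": [0, 0, -0.04], "spin": 0},
    {"translation": [0, 0, -0.08], "spin": 0},
    {"translation": [0, 0, -0.12], "spin": 0},
    {"translation": [0, 0, -0.145], "spin": 0},
  ],
  grip=0.06,
)

```text
t: 17.15
ee_pos: [0.5366, -0.0487, 0.2019]
orientation: [[1.0, 0.0, 0.003], [0.0, -1.0, -0.0], [0.003, 0.0, -1.0]]
contact_force: [-0.5, 0.5, -0.4]
opening: 0.646
grasp_force: 0.0
```

```bash
python3 -c "
from h import *
t=get_image('top');p=ray2z(t,(171.1,240.7),.08);print(p)
go(p[0],p[1],.2,-90)"
```

```text
[0.41761327 0.27220901 0.08      ]
move [-0.1199, -0.3211, 0.0034] spin 0.0004 dist 0.343 j6 79.8 j1 -10.1 t 17.2
```

Emit:
send_rows(
  commands=[
    {"translation": [-0.018, -0.045, 0], "spin": 0},
    {"translation": [-0.035, -0.095, 0], "spin": 0},
    {"translation": [-0.053, -0.145, 0], "spin": 0},
    {"translation": [-0.072, -0.195, 0], "spin": 0},
    {"translation": [-0.09, -0.245, 0], "spin": 0},
    {"translation": [-0.107, -0.29, 0.002], "spin": 0},
    {"translation": [-0.117, -0.315, 0.003], "spin": 0},
    {"translation": [-0.12, -0.321, 0.003], "spin": 0},
    {"translation": [-0.12, -0.321, 0.003], "spin": 0},
    {"translation": [-0.12, -0.321, 0.003], "spin": 0},
  ],
  grip=0.09,
)

```text
t: 18.45
ee_pos: [0.4165, 0.2715, 0.1963]
orientation: [[1.0, -0.001, 0.0], [-0.001, -1.0, -0.0], [0.0, 0.0, -1.0]]
contact_force: [-0.0, -0.2, 0.5]
opening: 0.972
grasp_force: 0.0
```

```bash
python3 -c "
from h import *
s=read_state();im=wr();save(im,'w5.png')
for r in regions_of('wrist','ribbed_tumbler')[:2]:
    m=np.argwhere(r['region']);a,b=m.min(0)[::-1],m.max(0)[::-1];print(round(r['confidence'],2),a,b,r['centre'])
print(s['ee_pos'],[proj(im,(.4176,.2722,z)) for z in (0,.08)]);go(.4176,.2722,.051,-90)"
```

```text
0.85 [238 166] [307 243] [271.9, 207.9]
[0.41648726 0.27150188 0.19626823] [(np.float64(278.79844083878993), np.float64(191.1188917579949)), (np.float64(278.83248744816876), np.float64(209.43215246805195))]
move [0.0011, -0.0006, 0.1453] spin -0.0008 dist 0.145 j6 117.8 j1 27.7 t 18.55
```

View pics/w5.png

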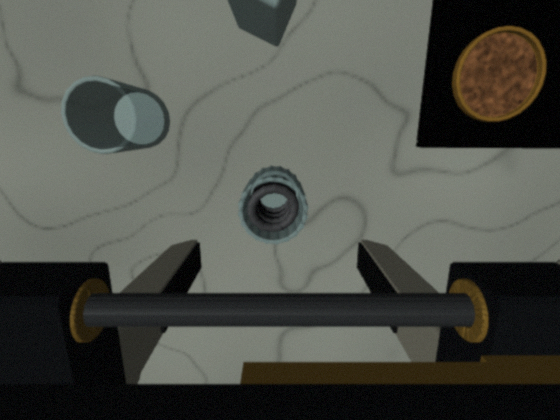

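The view shows the ribbed tumbler full of ties, with its rim centre at (273,209). That is 6 px (about 5 mm) left of prediction, so y ≈ 0.277. The smooth tumbler at (110,115) is clear of the fingers.

Emit:
send_rows(
  commands=[
    {"translation": [0.001, -0.0055, 0.03], "spin": 0},
    {"translation": [0.001, -0.0055, 0.065], "spin": 0},
    {"translation": [0.001, -0.0055, 0.1], "spin": 0},
    {"translation": [0.001, -0.0055, 0.13], "spin": 0},
    {"translation": [0.001, -0.0055, 0.141], "spin": 0},
    {"translation": [0.001, -0.0055, 0.145], "spin": 0},
    {"translation": [0.001, -0.0055, 0.145], "spin": 0},
  ],
)

```text
t: 19.42
ee_pos: [0.4176, 0.278, 0.0519]
orientation: [[1.0, 0.0, 0.001], [0.0, -1.0, 0.001], [0.001, -0.001, -1.0]]
contact_force: [-0.1, -0.1, 0.1]
opening: 0.967
grasp_force: 0.0
```

Emit:
send_rows(
  commands=[
    {"translation": [0, 0, 0], "spin": 0},
    {"translation": [0, 0, 0], "spin": 0},
    {"translation": [0, 0, 0], "spin": 0},
    {"translation": [0, 0, 0], "spin": 0},
    {"translation": [0, 0, 0], "spin": 0},
    {"translation": [0, 0, 0], "spin": 0},
  ],
  grip=0.045,
  grip_force=22,
)

```text
t: 20.18
ee_pos: [0.4172, 0.2779, 0.0514]
orientation: [[1.0, 0.0, 0.0], [0.0, -1.0, 0.0], [0.0, -0.0, -1.0]]
contact_force: [-1.2, -1.2, 4.7]
opening: 0.653
grasp_force: 22.0
```

Emit:
send_rows(
  commands=[
    {"translation": [0, 0, -0.01], "spin": 0},
    {"translation": [0, 0, -0.03], "spin": 0},
    {"translation": [0, 0, -0.06], "spin": 0},
    {"translation": [0, 0, -0.1], "spin": 0},
    {"translation": [0, 0, -0.135], "spin": 0},
    {"translation": [0, 0, -0.135], "spin": 0},
  ],
)

```text
t: 20.92
ee_pos: [0.418, 0.2784, 0.1886]
orientation: [[1.0, 0.0, 0.004], [0.0, -1.0, 0.002], [0.004, -0.002, -1.0]]
contact_force: [-0.0, 0.3, -2.5]
opening: 0.65
grasp_force: 22.0
```

```bash
python3 -c "
from h import *
go(.536,.0575,.18,-90)"
```

```text
move [0.1179, 0.2209, 0.0086] spin 0.0005 dist 0.251 j6 118.3 j1 28.3 t 20.925
```

Emit:
send_rows(
  commands=[
    {"translation": [0.02, 0.037, 0], "spin": 0},
    {"translation": [0.045, 0.085, 0.001], "spin": 0},
    {"translation": [0.07, 0.132, 0.002], "spin": 0},
    {"translation": [0.093, 0.175, 0.005], "spin": 0},
    {"translation": [0.11, 0.207, 0.008], "spin": 0},
    {"translation": [0.117, 0.22, 0.009], "spin": 0},
    {"translation": [0.118, 0.221, 0.009], "spin": 0},
    {"translation": [0.118, 0.221, 0.009], "spin": 0},
    {"translation": [0.118, 0.221, 0.009], "spin": 0},
  ],
)

```text
t: 22.05
ee_pos: [0.5348, 0.0578, 0.1773]
orientation: [[1.0, 0.002, -0.0], [0.002, -1.0, 0.0], [-0.0, -0.0, -1.0]]
contact_force: [0.2, -0.5, -1.8]
opening: 0.652
grasp_force: 22.0
```

```bash
python3 -c "
from h import *
s=read_state();im=wr();save(im,'w6.png')
for q in ('ribbed_tumbler','large_round_well','flask'):
  for r in regions_of('wrist',q)[:2]:
    m=np.argwhere(r['region']);a,b=m.min(0)[::-1],m.max(0)[::-1];print(q,round(r['confidence'],2),a,b,ray2z(im,(a+b)/2,s['ee_pos'][2]+.029)[:2],ray2z(im,(a+b)/2,.015)[:2])
print(s['ee_pos']);go(.536,.0575,.0605,-90)"
```

```text
ribbed_tumbler 0.93 [205 193] [351 361] [0.54619661 0.05895305] [0.44891062 0.05928875]
large_round_well 0.78 [237 156] [321 211] [0.58378621 0.05863225] [0.55034166 0.0584231 ]
large_round_well 0.6 [  0 109] [ 78 181] [0.5974709  0.14394742] [0.58726814 0.28863584]
flask 0.78 [366 182] [433 237] [0.57401468 0.01346676] [ 0.52397434 -0.06345056]
flask 0.19 [355  25] [437 143] [0.61794376 0.01907964] [ 0.64251171 -0.04830488]
[0.53478241 0.05783728 0.17725205]
move [0.0009, -0.0002, 0.1168] spin 0.001 dist 0.117 j6 91.1 j1 1.2 t 22.25
```

View pics/w6.png

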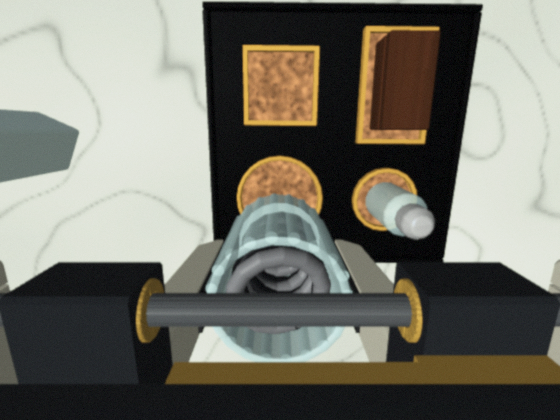

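The tumbler is held over the large round well (cols 237–321), and the flask stands in its own well. I'll lower it.

Emit:
send_rows(
  commands=[
    {"translation": [0.001, 0, 0.03], "spin": 0},
    {"translation": [0.001, 0, 0.065], "spin": 0},
    {"translation": [0.001, 0, 0.095], "spin": 0},
    {"translation": [0.001, 0, 0.108], "spin": 0},
    {"translation": [0.001, 0, 0.113], "spin": 0},
    {"translation": [0.001, 0, 0.115], "spin": 0},
    {"translation": [0.001, 0, 0.116], "spin": 0},
    {"translation": [0.001, 0, 0.116], "spin": 0},
    {"translation": [0.001, 0, 0.116], "spin": 0},
  ],
)

```text
t: 23.38
ee_pos: [0.5363, 0.0569, 0.0616]
orientation: [[1.0, 0.0, 0.001], [0.0, -1.0, 0.0], [0.001, -0.0, -1.0]]
contact_force: [-0.1, -1.1, -1.9]
opening: 0.648
grasp_force: 22.0
```

Emit:
send_rows(
  commands=[
    {"translation": [0, 0, 0.0005], "spin": 0},
    {"translation": [0, 0, 0.001], "spin": 0},
    {"translation": [0, 0, 0.001], "spin": 0},
  ],
)

```text
t: 23.75
ee_pos: [0.5362, 0.0569, 0.0605]
orientation: [[1.0, 0.0, 0.0], [0.0, -1.0, -0.0], [0.0, 0.0, -1.0]]
contact_force: [-1.5, 0.6, 3.5]
opening: 0.649
grasp_force: 22.0
```

Emit:
send_rows(
  commands=[
    {"translation": [0, 0, 0], "spin": 0},
    {"translation": [0, 0, 0], "spin": 0},
    {"translation": [0, 0, 0], "spin": 0},
    {"translation": [0, 0, -0.01], "spin": 0},
    {"translation": [0, 0, -0.04], "spin": 0},
    {"translation": [0, 0, -0.09], "spin": 0},
    {"translation": [0, 0, -0.14], "spin": 0},
    {"translation": [0, 0, -0.19], "spin": 0},
  ],
  grip=0.08,
)

```text
t: 24.75
ee_pos: [0.5359, 0.0569, 0.2527]
orientation: [[1.0, 0.0, 0.001], [0.0, -1.0, 0.0], [0.001, -0.0, -1.0]]
contact_force: [0.6, -0.8, -0.2]
opening: 0.861
grasp_force: 0.0
```

```bash
python3 -c "
from h import *
t=get_image('top');p=ray2z(t,(165.2,164.9),.129);print(p)
go(p[0],p[1],.25,-113.7)"
```

```text
[0.59119932 0.27793627 0.129     ]
move [0.053, -0.2209, 0.0098] spin 0.4141 dist 0.227 j6 91.1 j1 1.1 t 24.8
```

Emit:
send_rows(
  commands=[
    {"translation": [0.01, -0.04, 0], "spin": 0.08},
    {"translation": [0.021, -0.085, 0], "spin": 0.16},
    {"translation": [0.032, -0.13, 0], "spin": 0.25},
    {"translation": [0.042, -0.175, 0], "spin": 0.33},
    {"translation": [0.05, -0.207, 0], "spin": 0.39},
    {"translation": [0.053, -0.219, 0], "spin": 0.41},
    {"translation": [0.053, -0.221, 0], "spin": 0.414},
    {"translation": [0.053, -0.221, 0], "spin": 0.414},
    {"translation": [0.053, -0.221, 0], "spin": 0.414},
  ],
)

```text
t: 25.92
ee_pos: [0.5891, 0.277, 0.2505]
orientation: [[0.915, -0.402, 0.0], [-0.402, -0.915, -0.0], [0.0, 0.0, -1.0]]
contact_force: [-0.1, 0.7, 0.3]
opening: 0.861
grasp_force: 0.0
```

```bash
python3 -c "
from h import *
s=read_state();im=wr();t=get_image('top')
cv2.imwrite('pics/w7.png',np.hstack([im['img'][60:360,80:480],cv2.resize(t['img'][110:240,220:390],(392,300))])[:,:,::-1])
for r in regions_of('wrist','tall_bottle')[:2]:
    m=np.argwhere(r['region']);a,b=m.min(0)[::-1],m.max(0)[::-1];print(round(r['confidence'],2),a,b,r['centre'])
print(s['ee_pos'],[proj(im,(.5912,.2779,z)) for z in (0,.104,.129)]);go(.5912,.2779,.086,-113.7)"
```

```text
0.67 [249 167] [294 225] [272.9, 198.5]
[0.58913425 0.27695998 0.25048306] [(np.float64(277.44048720073636), np.float64(182.3075684867368)), (np.float64(277.0175637292018), np.float64(200.7734819702807)), (np.float64(276.8691815564826), np.float64(207.25222469409115))]
move [0.0016, -0.0013, 0.1644] spin -0.0005 dist 0.164 j6 134.8 j1 21.1 t 26.075
```

View pics/w7.png

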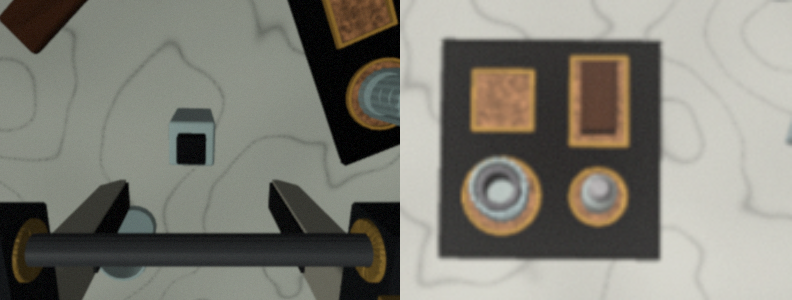

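The bottle is aligned with the fingers, with its cap at about (271,208), some 5 mm to the left. The tumbler and flask stand in their wells in the top view. I'll grasp the bottle.

Emit:
send_rows(
  commands=[
    {"translation": [0.001, -0.006, 0.03], "spin": 0},
    {"translation": [0.001, -0.006, 0.07], "spin": 0},
    {"translation": [0.001, -0.006, 0.11], "spin": 0},
    {"translation": [0.001, -0.006, 0.145], "spin": 0},
    {"translation": [0.001, -0.006, 0.16], "spin": 0},
    {"translation": [0.001, -0.006, 0.164], "spin": 0},
    {"translation": [0.001, -0.006, 0.164], "spin": 0},
  ],
)

```text
t: 26.95
ee_pos: [0.593, 0.2832, 0.0873]
orientation: [[0.916, -0.402, 0.001], [-0.402, -0.916, 0.001], [0.001, -0.001, -1.0]]
contact_force: [-0.2, -0.7, -0.0]
opening: 0.862
grasp_force: 0.0
```

Emit:
send_rows(
  commands=[
    {"translation": [0, 0, 0], "spin": 0},
    {"translation": [0, 0, 0], "spin": 0},
    {"translation": [0, 0, 0], "spin": 0},
    {"translation": [0, 0, 0], "spin": 0},
    {"translation": [0, 0, 0], "spin": 0},
    {"translation": [0, 0, 0], "spin": 0},
  ],
  grip=0.03,
  grip_force=25,
)

```text
t: 27.7
ee_pos: [0.5925, 0.283, 0.0863]
orientation: [[0.916, -0.402, 0.0], [-0.402, -0.916, 0.0], [0.0, -0.0, -1.0]]
contact_force: [-1.2, 0.2, 2.1]
opening: 0.473
grasp_force: 24.9
```

Emit:
send_rows(
  commands=[
    {"translation": [0, 0, -0.01], "spin": 0},
    {"translation": [0, 0, -0.03], "spin": 0},
    {"translation": [0, 0, -0.06], "spin": 0},
    {"translation": [0, 0, -0.1], "spin": 0},
    {"translation": [0, 0, -0.13], "spin": 0},
    {"translation": [0, 0, -0.13], "spin": 0},
  ],
)

```text
t: 28.45
ee_pos: [0.5934, 0.2834, 0.2196]
orientation: [[0.916, -0.402, 0.005], [-0.402, -0.916, 0.002], [0.004, -0.004, -1.0]]
contact_force: [0.3, -0.4, -2.6]
opening: 0.475
grasp_force: 24.9
```

```bash
python3 -c "
from h import *
go(.642,.0575,.215,-90)"
```

```text
move [0.1353, 0.1873, 0.0044] spin -0.4136 dist 0.231 j6 135.2 j1 21.5 t 28.45
```

Emit:
send_rows(
  commands=[
    {"translation": [0.025, 0.034, 0], "spin": -0.08},
    {"translation": [0.053, 0.073, 0], "spin": -0.16},
    {"translation": [0.08, 0.111, 0.001], "spin": -0.25},
    {"translation": [0.107, 0.148, 0.002], "spin": -0.33},
    {"translation": [0.126, 0.175, 0.004], "spin": -0.39},
    {"translation": [0.134, 0.186, 0.004], "spin": -0.41},
    {"translation": [0.135, 0.187, 0.004], "spin": -0.4136},
    {"translation": [0.135, 0.187, 0.004], "spin": -0.4136},
    {"translation": [0.135, 0.187, 0.004], "spin": -0.4136},
  ],
)

```text
t: 29.58
ee_pos: [0.6407, 0.0583, 0.212]
orientation: [[1.0, 0.001, -0.0], [0.001, -1.0, 0.0], [-0.0, -0.0, -1.0]]
contact_force: [-0.5, 0.1, -2.8]
opening: 0.474
grasp_force: 24.9
```

```bash
python3 -c "
from h import *
s=read_state();im=wr();save(im,'w8.png')
for q in ('tall_bottle','square_well','oblong_box'):
  for r in regions_of('wrist',q)[:2]:
    m=np.argwhere(r['region']);a,b=m.min(0)[::-1],m.max(0)[::-1];print(q,round(r['confidence'],2),a,b,ray2z(im,(a+b)/2,.015)[:2])
z=s['ee_pos'][2];print(s['ee_pos'],proj(im,(*s['ee_pos'][:2],z+.043)),proj(im,(.642,.0575,.015)));go(.642,.0575,.0953,-90)"
```

```text
tall_bottle 0.66 [228 195] [330 355] [0.5396605  0.05870944]
square_well 0.56 [249 160] [310 197] [0.6556462  0.05828391]
square_well 0.51 [544 200] [559 233] [ 0.61251734 -0.25003172]
oblong_box 0.67 [355 158] [407 234] [ 0.63610093 -0.05481152]
[0.64065643 0.05830202 0.21202728] (np.float64(280.9446720561963), np.float64(323.5656594544909)) (np.float64(280.1886377092568), np.float64(190.71339567288715))
move [0.0012, 0.0004, 0.1169] spin 0.0004 dist 0.117 j6 91.0 j1 1.0 t 29.775
```

View pics/w8.png

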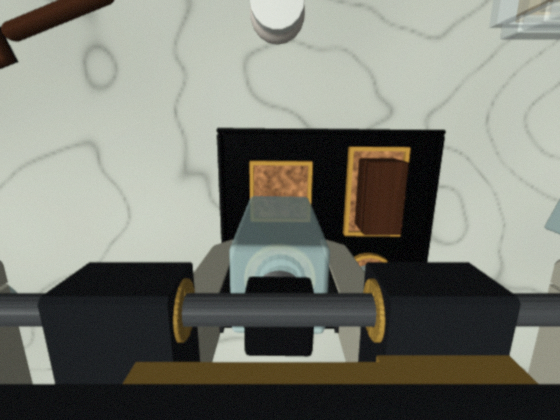

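The bottle is square over the square well (well cols 249–312, bottle centred at 280). I'll lower it.

Emit:
send_rows(
  commands=[
    {"translation": [0.001, 0, 0.03], "spin": 0},
    {"translation": [0.001, 0, 0.065], "spin": 0},
    {"translation": [0.001, 0, 0.095], "spin": 0},
    {"translation": [0.001, 0, 0.108], "spin": 0},
    {"translation": [0.001, 0, 0.112], "spin": 0},
    {"translation": [0.001, 0, 0.114], "spin": 0},
    {"translation": [0.001, 0, 0.115], "spin": 0},
    {"translation": [0.001, 0, 0.115], "spin": 0},
    {"translation": [0.001, 0, 0.115], "spin": 0},
  ],
)

```text
t: 30.9
ee_pos: [0.642, 0.0575, 0.0976]
orientation: [[1.0, 0.0, 0.0], [0.0, -1.0, 0.0], [0.0, -0.0, -1.0]]
contact_force: [-0.4, -0.5, -2.9]
opening: 0.478
grasp_force: 24.9
```

Emit:
send_rows(
  commands=[
    {"translation": [0, 0, 0.0005], "spin": 0},
    {"translation": [0, 0, 0.001], "spin": 0},
    {"translation": [0, 0, 0.001], "spin": 0},
  ],
)

```text
t: 31.28
ee_pos: [0.6418, 0.0575, 0.0962]
orientation: [[1.0, 0.0, -0.0], [0.0, -1.0, 0.0], [-0.0, -0.0, -1.0]]
contact_force: [-0.3, -0.5, -3.0]
opening: 0.473
grasp_force: 24.9
```

Emit:
send_rows(
  commands=[
    {"translation": [0, 0, 0.0004], "spin": 0},
    {"translation": [0, 0, 0.0008], "spin": 0},
    {"translation": [0, 0, 0.0012], "spin": 0},
    {"translation": [0, 0, 0.0012], "spin": 0},
  ],
)

```text
t: 31.78
ee_pos: [0.6419, 0.0575, 0.0953]
orientation: [[1.0, -0.0, 0.0], [-0.0, -1.0, 0.0], [0.0, -0.0, -1.0]]
contact_force: [-1.4, 0.5, 2.9]
opening: 0.472
grasp_force: 24.9
```

Emit:
send_rows(
  commands=[
    {"translation": [0, 0, 0], "spin": 0},
    {"translation": [0, 0, 0], "spin": 0},
    {"translation": [0, 0, 0], "spin": 0},
    {"translation": [0, 0, -0.01], "spin": 0},
    {"translation": [0, 0, -0.04], "spin": 0},
    {"translation": [0, 0, -0.09], "spin": 0},
    {"translation": [0, 0, -0.14], "spin": 0},
    {"translation": [0, 0, -0.19], "spin": 0},
    {"translation": [-0.05, 0, -0.19], "spin": 0},
    {"translation": [-0.09, 0.04, -0.19], "spin": 0},
    {"translation": [-0.13, 0.09, -0.19], "spin": 0},
    {"translation": [-0.17, 0.14, -0.19], "spin": 0},
    {"translation": [-0.2, 0.19, -0.19], "spin": 0},
    {"translation": [-0.23, 0.24, -0.19], "spin": 0},
    {"translation": [-0.25, 0.29, -0.19], "spin": 0},
    {"translation": [-0.26, 0.33, -0.19], "spin": 0},
    {"translation": [-0.26, 0.35, -0.19], "spin": 0},
    {"translation": [-0.26, 0.35, -0.19], "spin": 0},
  ],
  grip=0.07,
)

```text
t: 34.02
ee_pos: [0.3821, -0.2929, 0.2852]
orientation: [[1.0, -0.001, 0.0], [-0.001, -1.0, 0.0], [0.0, -0.0, -1.0]]
contact_force: [-0.5, 0.1, 0.0]
opening: 0.752
grasp_force: 0.0
```

```bash
python3 -c "
from h import *
t=get_image('top');s=get_image('side')
cv2.imwrite('pics/end.png',np.hstack([cv2.resize(t['img'][120:250,90:420],(495,195)),cv2.resize(s['img'][130:260,230:380],(300,260))[:195]])[:,:,::-1] if 0 else np.vstack([cv2.resize(t['img'][115:255,90:460],(780,295)),cv2.resize(s['img'][130:300,200:400],(780,663))[:300]])[:,:,::-1])"
```

```text
(no output)
```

View pics/end.png

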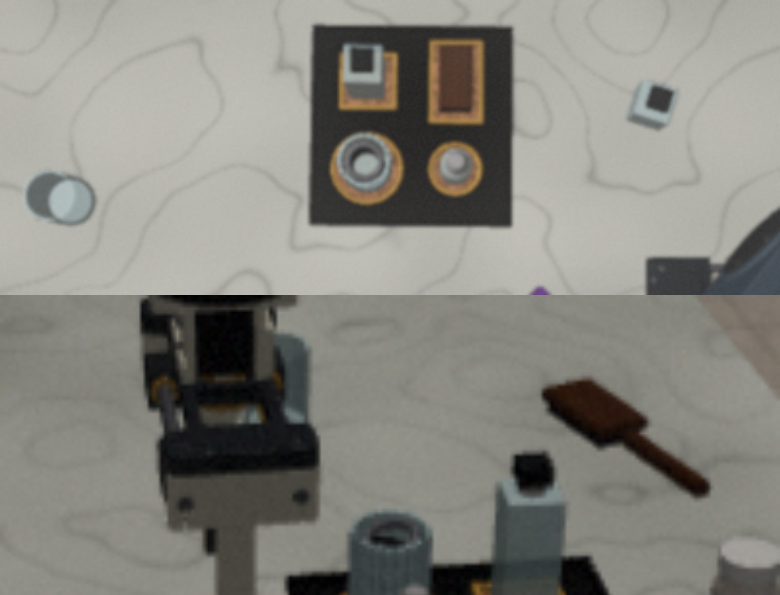

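All four stand upright in their own wells, the look-alikes are untouched, and the gripper is clear.

```bash
python3 -c "
from plant import *
print(finish_job())"
```

```text
the job is handed in; nothing more can be done
None
```

The bottle, flask, ribbed tumbler and box each stand upright in their own wells, the two look-alikes were not touched, and the job was handed in at about 34 s of the 109 s allowed; the judge's result was not shown.

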